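# Fish the gluing weight out of the model gallery

### The job

A brass gluing weight has been left deep inside the narrow timber-frame gallery model. With the reach hook held by its wooden handle, pass the blade over the weight, drop it behind and draw the weight out of the open end along the table, keeping it standing upright; do not touch it with the fingers while it is inside. Then put the hook down on the table, out of the gallery and out of the way, and stand the weight with its whole foot on the small raised dark square of the plywood glue-up, leaving the other things where they are.

Things in the scene. Friction and masses are not known exactly. Their poses are not given: they have to be found in the camera images.
- gallery: Fixed timber-frame shell of a model gallery, no floor (the weight stands on the table). Origin: on the table, middle of its open mouth; x axis points level into the gallery, z up. Inside 66 mm wide (y -33 to 33), 118 high, 235 deep to a closed back. Outside 241 long, 124 high, 92 wide at the rafter ends. Gaps of 17 mm between studs and rafters let one see in.
- weight_center (a point): Brass gluing weight, about 0.13 kg, standing upright: round foot and body 27 mm across and 32 high, above it a knob 16 across; 43 high over all. The point is on its axis, 21.5 mm above its foot. At the start it stands 110 to 175 mm inside the gallery's mouth, within 12 mm of the middle line.
- hook_grip (a point): Middle of the reach hook's handle, 50 mm above its underside. x points along the shaft to the blade, z up as it stands. A 0.15 kg hoe: wooden handle block 44 mm along x, 20 across y (grip here), 70 high, on a foot 60x36, 8 high; 6 mm steel shaft, its axis 1 mm above this point; blade 265 mm off. It stands on blade and foot, with 48 mm free height under the shaft.
- hook_blade (a point): Bottom of the hook's blade at the apex of its V, 265 mm along x from the handle's middle, level with the handle's underside; axes as hook_grip. The blade is an upright shallow V of 5 mm steel, 48 mm high up to the shaft, 38 wide, its wings reaching 11 mm towards the handle. A weight drawn along sits in the V, its axis about 18 mm from this point.
- glue_square (a point): Centre of the top of the raised dark wooden square on the glue-up, 10 mm above the table. The square is 50 x 50 mm and 4 mm high on a fixed plywood base 90 x 90 x 6 mm; along the base's +x edge runs a strip 4 mm wide whose top is 16 mm above the table.
- sanding_block: Bystander: brown sanding block, 36 x 66 x 23 mm, loose on the table on the robot's side of the gallery. Origin in the middle of its underside.
- super_glue: Bystander: small white glue bottle with a green cap, 21 mm across, 61 mm high, standing loose on the robot's side of the gallery. Origin in the middle of its underside.
- wax_pot: Bystander: small tan pot with a black lid, 35 mm across, 38 mm high, standing loose on the far side of the work. Origin in the middle of its underside.

How it is judged:
By the outcome, as a careful person would: the job done as asked, in the order asked, and still so for the second after the job is handed in, with the robot touching nothing.
It also fails if it takes over 72 s, if anything falls off the work surface, if the arm or the gripper's body presses on something with over 40 N, if the wrist force passes 120 N, or if a joint passes its speed limit or range.

### The arm

A 6-joint arm with a two-finger parallel gripper is mounted at the origin on a cart in front of the work surface, level with it; the furniture and walls round the work are solid. World frame = base frame: x ahead of the robot, y to its left, z up, the work surface at z = 0. Lengths are in mm, angles in rad, forces in N, time in s.
With the tool pointing down it reaches from about 350 to 975 mm from the base axis. Payload 7.1 kg.
Tool frame: the origin (TCP) lies at the very end of the fingers, on their centre line; the grasp point (between the pads) lies 19 mm behind it; z points along the fingers, y is the line along which they close (so a half turn about z gives the same grasp; the last joint's range is limited). The gripper opens to 88 mm and grips with 3 to 60 N. Pads are 20 mm wide; open, the fingers measure 115 mm over their backs; the gripper's body (75 mm by 178 mm) begins 61 mm behind the grasp point.
Start: joints at [1.241, 0.423, 1.63, -0, 1.089, -0.019], TCP at [191.106, 595.049, 186.775] pointing down, gripper open.
Joint ranges: [-3, 3], [-0.9, 2.11], [0.09, 2.58], [-1.31, 4.45], [0.11, 2.69], [-2.54, 2.54]. Speed limits (rad/s): [2.39, 2.39, 3.01, 3.14, 3.14, 3.14].

### API

Orientations are given as a rotation vector (axis times angle).
In Python, from workcell import sensors, imaging, close_job gives the robot as it stands. The module is installed in compiled form; this text tells all that it offers.
- The arm moves only by the tool servo_tool, never from a script. Its argument "steps" is a list of rows, each a list of 3 entries, a list of its own where there are three numbers: the shift along the world's x, y, z in m, then the turn, a rotation vector about the world's x, y, z in degrees, then the opening, from -1 (shut) to 1 (fully open). A call has exactly 8 rows; each row shifts and turns the commanded pose from where the row before left it; what a row does not reach is not made up. A row lasts 1/12 s, in which the tool goes at most 41.7 mm and 7.16 degrees, less where a joint would pass 70% of its speed; a pose out of reach is approached as far as the arm can. A call is refused whole if a number of a shift passes 0.0417 or a number of a turn 7.16, either way. A call with a gripper value outside its range is refused whole. The fingers move at their own pace and stop on an object; the grip force is fixed at half the most. Time passes only in rows, so rows that do not move let the fingers close, or fill a call up. It gives the time, the measured TCP pose, the force, the opening and the grip force at its end, in the units of the state.
- sensors.get_obs(): the state, without advancing time (a new reading comes with each control period).
- imaging.get_image(name): name is "scene" or "top"; returns a dict with "color" (400x640x3 uint8, blue, green, red), "range_z" (400x640 float32, mm along the optical axis (not along the pixel's ray), 0 where there is no reading), "vertical_fov" (degrees; the focal length in pixels is half the picture's height over the tangent of half this angle, whatever the lens; pixels are square), "cx", "cy" (the principal point, pixels), "k1" (the pictures are not rectified: a ray, as slopes to the right and down, at radius r is drawn at 1 + k1 r^2 times it, then the intrinsics apply), "rvec" (rotation vector, rad) and "tvec" (3), from world to camera coordinates, as OpenCV has them. Camera axes: x right, y down, z forward; pixel columns grow to the right and rows downward; lengths in mm; the calibration is good to about 2 mm. A picture is of the moment at which its call begins.
- close_job(): hands the job in; it is judged then, once.
The state is a dict: "t": time; "qpos": joint angles; "qvel": joint speeds; "joint_torque": joint torques, N m; "ee_pos": TCP position; "orientation": TCP orientation; "ft_force": force on the tool from outside, world axes, zero at the start; "moment": the same for the moment, N m; "width": finger opening in mm; "grasp_force": force on a finger pad.
Only numpy, scipy, OpenCV 4.12 (cv2) and the standard library are available. Lean on these libraries where they do the work, as an engineer would, in place of code of your own. Each camera call takes 0.05 s, during which the arm holds its last target. There are 200 camera calls.

## Working session

There is one attempt and no reset: what is moved stays moved. The work goes in short steps, Python scripts to look and compute and a tool call to move; the robot and the scene stay as the last step left them, time stands still between calls to the robot, and variables do not carry over. Pictures are saved under pics/ and viewed, at most 10 in all, crops included, and the job is handed in when it is done.

Besides the shell and the picture viewer there is one more tool, called after "Call:" by a JSON object that holds its "op" and its "data", one argument or row to a line. servo_tool: Moves the arm, as the interface text tells. Its arguments: {"type":"object","properties":{"steps":{"type":"array"}},"required":["steps"]}

```bash
mkdir -p pics; cat > h.py <<'E'
import numpy as np, cv2, pickle
from workcell import sensors, imaging
def grab(n):
    d=imaging.get_image(n); pickle.dump(d,open(n+'.pkl','wb')); return d
def cloud(d):
    H,W=d['range_z'].shape; f=H/2/np.tan(np.radians(d['vertical_fov'])/2)
    K=np.array([[f,0,d['cx']],[0,f,d['cy']],[0,0,1.]])
    v,u=np.mgrid[:H,:W]; p=np.stack([u,v],-1).reshape(-1,1,2).astype(float)
    s=cv2.undistortPoints(p,K,np.array([d['k1'],0,0,0.])).reshape(H,W,2)
    z=d['range_z'].astype(float); P=np.dstack([s*z[...,None],z])
    R=cv2.Rodrigues(np.array(d['rvec'],float))[0]; t=np.array(d['tvec'],float).ravel()
    return (P-t)@R   # world
E
python3 - <<'E'
from h import *
for n in('scene','top'):
    d=grab(n); cv2.imwrite(f'pics/{n}0.png',d['color']); R=cv2.Rodrigues(np.array(d['rvec'],float))[0]
    print(n,d['vertical_fov'],d['k1'],-R.T@np.array(d['tvec']).ravel(),R[2])
o=sensors.get_obs(); print(o)
E
```

```text
scene 45.03723527146121 -0.09874899538342946 [-235.20912838 -799.02806742  726.09578912] [ 0.59528526  0.62800548 -0.50124303]
top 42.34916981207819 -0.05039160540321024 [ 418.55388661   19.50874911 1238.70968448] [ 0.11750547 -0.00498001 -0.99305975]
{'t': 0.1, 'qpos': array([ 1.24102019e+00,  4.23759593e-01,  1.63060265e+00, -7.66763059e-06,
        1.08859589e+00, -1.89841079e-02]), 'qvel': array([ 1.07689103e-04,  1.82951075e-04, -1.21855478e-03,  5.55234478e-05,
       -8.05610722e-05, -8.96432174e-04]), 'joint_torque': array([ 3.63562212e-04, -5.45615208e+01, -2.74325967e+01,  6.46313815e-02,
        1.87738583e-02, -5.11022256e-05]), 'ee_pos': array([190.92403545, 594.54955406, 186.08676996]), 'orientation': array([-4.86187289e-01, -3.10351017e+00,  2.11405413e-03]), 'ft_force': array([-0.46140565,  0.73406473,  0.82557324]), 'moment': array([0.03387103, 0.00724221, 0.05970965]), 'grasp_force': 0.0, 'width': 87.52597838908625}
```

View pics/scene0.png

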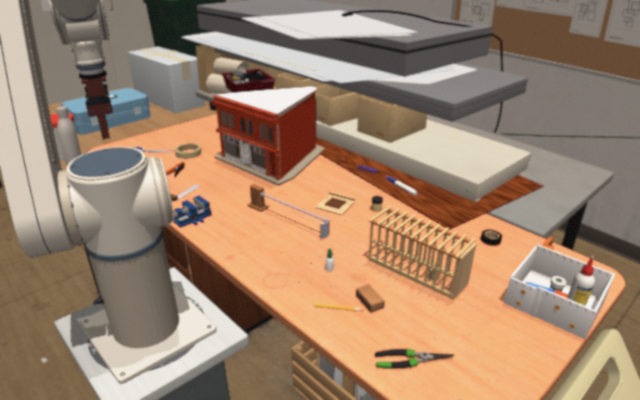

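View pics/top0.png

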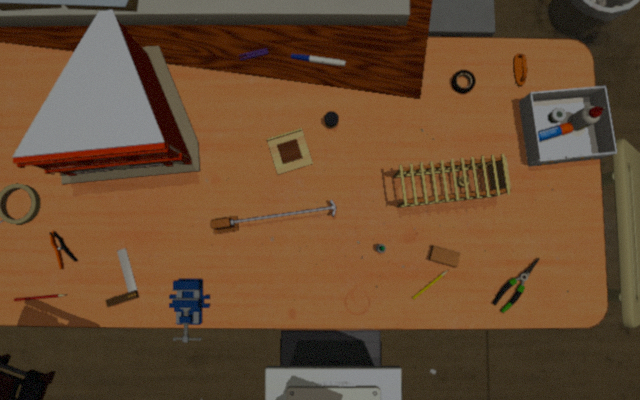

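The scene view shows the gallery at about (420,250) and the hook at (290,210). In the top view the hook handle is at (225,223), the blade at (333,209), the gallery spans (395..508,155..208) with its mouth on the left, the glue square is at (289,151), the glue bottle at (380,248), the block at (445,256) and the pot at (331,120).

```bash
cat > m.py <<'E'
from h import *
d=pickle.load(open('top.pkl','rb')); C=cloud(d); D=d['color']
def box(u0,u1,v0,v1,z0,z1):
    P=C[v0:v1,u0:u1].reshape(-1,3); P=P[(P[:,2]>z0)&(P[:,2]<z1)]
    if len(P)<3: return None,len(P)
    r=cv2.minAreaRect(P[:,:2].astype(np.float32)); return P.mean(0).round(1),[np.round(x,1) for x in r],len(P),P[:,2].max().round(1)
print('table',np.median(C[280:310,420:480,2]))
print('gal',box(385,520,145,215,100,135))
print('handle',box(205,242,210,235,55,85)); print('foot',box(205,245,210,235,4,12))
print('shaft',box(245,322,200,225,35,70)); print('blade',box(323,342,198,220,30,70))
print('glue base',box(260,318,125,178,3,30)); print('sq',box(260,318,125,178,8.5,12)); print('strip',box(260,318,125,178,13,20))
print('bottle',box(370,392,236,260,20,80)); print('block',box(425,465,240,270,12,40)); print('pot',box(320,345,108,132,20,60))
print('w',box(405,500,165,200,30,60))
# dark square by colour
g=D[130:175,265:315].astype(int).sum(2); m=g<200; v,u=np.nonzero(m); print('dark',len(v),u.mean()+265,v.mean()+130)
P=C[130:175,265:315][m]; print(P.mean(0), cv2.minAreaRect(P[:,:2].astype(np.float32)))
im=np.hstack([cv2.resize(D[145:215,385:520],None,fx=5,fy=5,interpolation=cv2.INTER_CUBIC)])
s=pickle.load(open('scene.pkl','rb'))['color'][200:300,360:485]
im2=cv2.resize(s,(675,540),interpolation=cv2.INTER_CUBIC)[130:380]
cv2.imwrite('pics/g.png',cv2.convertScaleAbs(np.vstack([im[:345],im2]),alpha=1.5))
E
python3 m.py
```

```text
table -0.5645479450834257
gal (array([ 578.7, -268. ,  120.9]), [array([ 578.6, -267.1]), array([ 92. , 244.4]), np.float64(6.8)], 2096, np.float64(129.1))
handle (array([483.6, 257.3,  68. ]), [array([485.2, 248.3]), array([19.9, 70.2]), np.float64(8.1)], 194, np.float64(74.8))
foot (array([481.6, 254.8,   7.1]), [array([489.1, 259.2]), array([54.9, 88.9]), np.float64(1.1)], 165, np.float64(11.6))
shaft (array([504.9, 117.5,  53.1]), [array([505.1, 117.8]), array([  6.1, 177.5]), np.float64(8.5)], 202, np.float64(60.4))
blade (array([521.7,   6.8,  49.5]), [array([519.5,   7.2]), array([27.6, 28.4]), np.float64(46.3)], 71, np.float64(58.8))
glue base (array([662.2, 107.7,   7.5]), [array([663.5, 110.9]), array([129. , 139.6]), np.float64(0.3)], 1399, np.float64(20.8))
sq (array([664. , 108.2,  10. ]), [array([662.2, 108.7]), array([91.3, 87.2]), np.float64(18.3)], 335, np.float64(12.0))
strip (array([684.2, 114.3,  15. ]), [array([668.9, 111.1]), array([75.3, 88.5]), np.float64(17.4)], 102, np.float64(19.0))
bottle (array([ 428.6, -108.7,   41.2]), [array([ 428.9, -109.7]), array([19. , 18.7]), np.float64(88.9)], 67, np.float64(62.5))
block (array([ 409.4, -259.7,   22.6]), [array([ 409.3, -260.4]), array([65.3, 36.3]), np.float64(73.4)], 430, np.float64(30.1))
pot (array([735.6,   7. ,  36.8]), [array([736.5,   7.3]), array([34.9, 33.7]), np.float64(20.1)], 179, np.float64(43.8))
w (array([ 592.7, -313.7,   43.3]), [array([ 578. , -275.1]), array([ 74.4, 213.4]), np.float64(6.3)], 103, np.float64(60.0))
dark 391 289.0639386189258 150.923273657289
[662.12498311 108.61207045   9.69663152] ((662.0551147460938, 108.87162780761719), (48.566104888916016, 48.45873260498047), 17.398706436157227)
```

View pics/g.png

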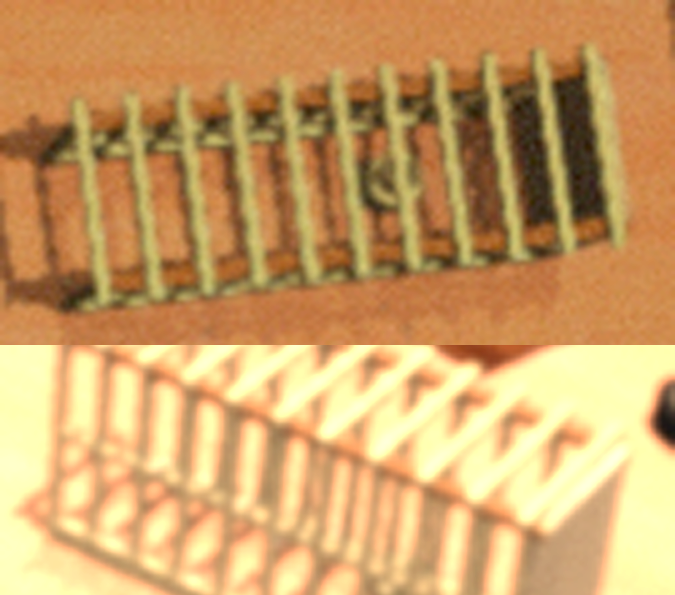

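The enlarged crops show the weight at top-image pixel of about (461.5,182.5), under the seventh rafter from the mouth. It is close to the middle line.

```bash
cat >> h.py <<'E'
def pix(d,u,v,z):
    H=400; f=H/2/np.tan(np.radians(d['vertical_fov'])/2)
    K=np.array([[f,0,d['cx']],[0,f,d['cy']],[0,0,1.]])
    s=cv2.undistortPoints(np.array([[[u,v]]],float),K,np.array([d['k1'],0,0,0.])).ravel()
    R=cv2.Rodrigues(np.array(d['rvec'],float))[0]; c=-R.T@np.array(d['tvec'],float).ravel(); r=R.T@[s[0],s[1],1]
    return c+r*(z-c[2])/r[2]
E
cat > m2.py <<'E'
from h import *
d=pickle.load(open('top.pkl','rb')); C=cloud(d)
a=np.array([.118,-.993]); n=np.array([.993,.118]); o=np.array([578.6,-267.1])-120.5*a
print('mouth',o)
for u,v,z in((461.5,182.5,40),(463,181.6,32)):
    p=pix(d,u,v,z)[:2]; print(p,(p-o)@a,(p-o)@n)
P=C[145:215,385:520].reshape(-1,3); L=np.c_[(P[:,:2]-o)@a,(P[:,:2]-o)@n,P[:,2]]
m=(L[:,0]>90)&(L[:,0]<185)&(abs(L[:,1])<26)&(L[:,2]>25)&(L[:,2]<50); print(L[m].round(0).tolist())
P=C[205:240,205:245].reshape(-1,3); P=P[P[:,2]>30]
ha=np.array([.148,-.989]); print(np.percentile(P[:,2],[5,50,90,99]))
Q=P[P[:,2]>63]; x=Q[:,:2]@ha; y=Q[:,:2]@[.989,.148]; print('x',np.percentile(x,[1,50,99]),'y',np.percentile(y,[1,50,99]))
xc=(np.percentile(x,1)+np.percentile(x,99))/2; yc=(np.percentile(y,1)+np.percentile(y,99))/2; print('handle',xc*ha+yc*np.array([.989,.148]))
B=C[195:225,320:345].reshape(-1,3); B=B[B[:,2]>40]; x=B[:,:2]@ha; print('blade x',np.percentile(x,[1,50,98]), B[x>np.percentile(x,70)].mean(0), 'apex expected x',xc+265)
E
python3 m2.py
```

```text
mouth [ 564.381  -147.4435]
[ 582.25027109 -299.91935553] 153.51709853111433 -0.24796475842137244
[ 585.5085781  -305.69734813] 159.63912540955786 2.3057309694224064
[[155.0, 17.0, 30.0], [157.0, 16.0, 33.0], [161.0, 16.0, 27.0], [171.0, 16.0, 25.0], [153.0, 15.0, 28.0], [154.0, 14.0, 32.0], [158.0, 14.0, 27.0], [160.0, 14.0, 28.0], [166.0, 12.0, 39.0], [151.0, 13.0, 27.0], [153.0, 12.0, 27.0], [157.0, 12.0, 28.0], [156.0, 10.0, 41.0], [163.0, 8.0, 48.0], [167.0, 8.0, 44.0], [174.0, 10.0, 28.0], [150.0, 10.0, 26.0], [152.0, 10.0, 29.0], [154.0, 10.0, 29.0], [156.0, 9.0, 30.0], [155.0, 7.0, 44.0], [165.0, 6.0, 43.0], [167.0, 6.0, 43.0], [170.0, 6.0, 41.0], [148.0, 7.0, 32.0], [151.0, 7.0, 31.0], [153.0, 7.0, 31.0], [157.0, 7.0, 28.0], [156.0, 6.0, 40.0], [166.0, 3.0, 46.0], [170.0, 4.0, 41.0], [176.0, 5.0, 28.0], [150.0, 6.0, 25.0], [154.0, 5.0, 29.0], [156.0, 5.0, 27.0], [155.0, 3.0, 42.0], [167.0, 2.0, 40.0], [169.0, 1.0, 41.0], [175.0, 2.0, 30.0], [152.0, 3.0, 26.0], [154.0, 3.0, 26.0], [156.0, 2.0, 29.0], [155.0, 1.0, 41.0], [156.0, -0.0, 46.0], [167.0, -1.0, 40.0], [173.0, 1.0, 27.0], [151.0, 0.0, 28.0], [153.0, 0.0, 29.0], [156.0, 0.0, 27.0], [158.0, -0.0, 28.0], [160.0, -1.0, 29.0], [172.0, -2.0, 28.0], [151.0, -2.0, 25.0], [153.0, -2.0, 28.0], [154.0, -3.0, 30.0], [158.0, -3.0, 28.0], [160.0, -3.0, 29.0], [168.0, -5.0, 33.0], [152.0, -5.0, 28.0], [155.0, -5.0, 28.0], [157.0, -5.0, 28.0], [159.0, -6.0, 31.0], [159.0, -8.0, 28.0]]
[  45.33525478   68.0457914    71.66342534 1238.70968448]
x [-206.67826276 -184.27408659   42.65182234] y [416.83708873 516.38113833 526.46681875]
handle [454.32582566 150.91556394]
blade x [44.25633598 72.18156268 79.39838504] [5.22206581e+02 2.33128386e-01 4.83066569e+01] apex expected x 182.98677979400327
```

Call:
{"op": "servo_tool", "data": {
  "steps": [
    [[0.026, -0.029, 0], [0, 0, -7], 1],
    [[0.026, -0.029, 0], [0, 0, -7], 1],
    [[0.026, -0.029, 0], [0, 0, -7], 1],
    [[0.026, -0.029, 0], [0, 0, -7], 1],
    [[0.026, -0.029, 0], [0, 0, -7], 1],
    [[0.026, -0.029, 0], [0, 0, -7], 1],
    [[0.026, -0.029, 0], [0, 0, -7], 1],
    [[0.026, -0.029, 0], [0, 0, -7], 1]
  ]
}}

```text
t: 0.77
ee_pos: [399.8, 361.3, 186.6]
orientation: [-1.894, -2.507, 0.001]
ft_force: [0.0, -0.1, -0.6]
width: 87.8
grasp_force: 0.0
```

Call:
{"op": "servo_tool", "data": {
  "steps": [
    [[0.021, -0.0255, -0.01], [0, 0, -2], 1],
    [[0.021, -0.0255, -0.01], [0, 0, -2], 1],
    [[0.021, -0.0255, -0.02], [0, 0, -2], 1],
    [[0.0207, -0.0258, -0.03], [0, 0, -1.4], 1],
    [[0, 0, -0.02], [0, 0, 0], 1],
    [[0, 0, 0], [0, 0, 0], 1],
    [[0, 0, 0], [0, 0, 0], 1],
    [[0, 0, 0], [0, 0, 0], 1]
  ]
}}

```text
t: 1.43
ee_pos: [481.5, 263.2, 99.6]
orientation: [2.044, 2.386, 0.001]
ft_force: [0.5, 0.2, 0.3]
width: 87.5
grasp_force: 0.0
```

```bash
python3 - <<'E'
from h import *
print(sensors.get_obs()['ee_pos'],sensors.get_obs()['orientation'])
d=grab('top');s=grab('scene')
a=cv2.resize(d['color'][180:260,190:350],(800,400),interpolation=cv2.INTER_CUBIC)
b=cv2.resize(s['color'][150:250,220:345],(250,200),interpolation=cv2.INTER_CUBIC)
p=np.zeros((600,800,3),np.uint8);p[:400]=a;p[400:,:250]=b
cv2.imwrite('pics/c.png',cv2.convertScaleAbs(p,alpha=1.3))
E
```

```text
[481.49213383 263.18807135  99.56882536] [2.04373740e+00 2.38584674e+00 9.10935025e-04]
```

View pics/c.png

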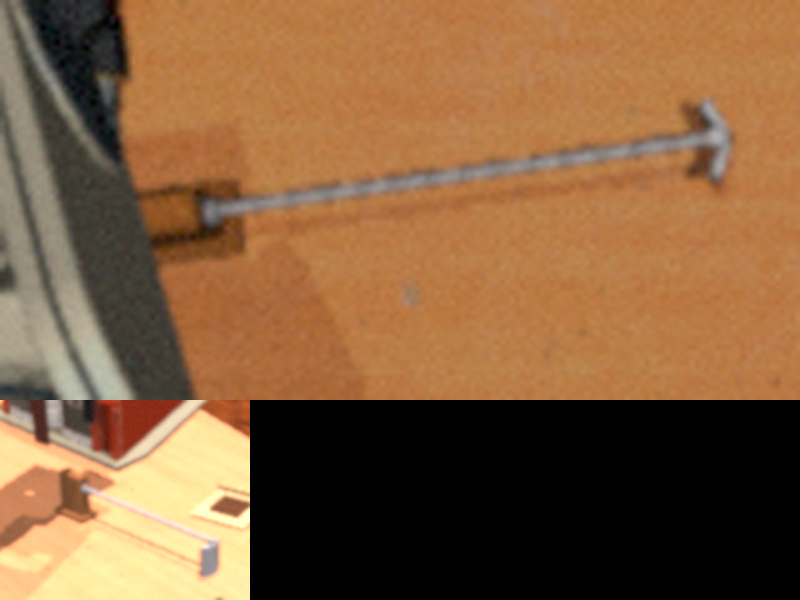

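The hook is unmoved. The handle is hidden under the arm, at about (180,215) in the crop.

Call:
{"op": "servo_tool", "data": {
  "steps": [
    [[0.001, -0.003, -0.015], [0, 0, 0], 1],
    [[0, 0, -0.02], [0, 0, 0], 1],
    [[0, 0, -0.02], [0, 0, 0], 1],
    [[0, 0, -0.012], [0, 0, 0], 1],
    [[0, 0, 0], [0, 0, 0], 1],
    [[0, 0, 0], [0, 0, 0], 1],
    [[0, 0, 0], [0, 0, 0], 1],
    [[0, 0, 0], [0, 0, 0], 1]
  ]
}}

```text
t: 2.2
ee_pos: [483.3, 260.1, 33.0]
orientation: [2.044, 2.385, 0.003]
ft_force: [-0.3, 0.2, 0.0]
width: 88.0
grasp_force: 0.0
```

Call:
{"op": "servo_tool", "data": {
  "steps": [
    [[0, -0.001, -0.002], [0, 0, 0], -1],
    [[0, 0, 0], [0, 0, 0], -1],
    [[0, 0, 0], [0, 0, 0], -1],
    [[0, 0, 0], [0, 0, 0], -1],
    [[0, 0, 0], [0, 0, 0], -1],
    [[0, 0, 0], [0, 0, 0], -1],
    [[0, 0, 0], [0, 0, 0], -1],
    [[0, 0, 0], [0, 0, 0], -1]
  ]
}}

```text
t: 2.87
ee_pos: [482.4, 258.5, 29.8]
orientation: [2.045, 2.385, -0.0]
ft_force: [0.4, -0.4, -0.1]
width: 37.8
grasp_force: 0.0
```

Call:
{"op": "servo_tool", "data": {
  "steps": [
    [[0, 0, 0], [0, 0, 0], -1],
    [[0, 0, 0], [0, 0, 0], -1],
    [[0, 0, 0], [0, 0, 0], -1],
    [[0, 0, 0], [0, 0, 0], -1],
    [[0, 0, 0], [0, 0, 0], -1],
    [[0, 0, 0], [0, 0, 0], -1],
    [[0, 0, 0.003], [0, 0, 0], -1],
    [[0, 0, 0.01], [0, 0, 0], -1]
  ]
}}

```text
t: 3.53
ee_pos: [481.2, 257.8, 41.9]
orientation: [-2.044, -2.384, 0.005]
ft_force: [-0.6, 0.3, -1.3]
width: 19.3
grasp_force: 30.0
```

Call:
{"op": "servo_tool", "data": {
  "steps": [
    [[0, 0, 0.013], [0, 0, 0], -1],
    [[0, 0, 0.014], [0, 0, 0], -1],
    [[0.01, -0.02, 0.014], [0, 0, -0.9], -1],
    [[0.012, -0.028, 0], [0, 0, -0.9], -1],
    [[0.012, -0.028, 0], [0, 0, 0], -1],
    [[0.01, -0.024, 0], [0, 0, 0], -1],
    [[0.006, -0.012, 0], [0, 0, 0], -1],
    [[0, 0, 0], [0, 0, 0], -1]
  ]
}}

```text
t: 4.2
ee_pos: [533.6, 144.5, 84.5]
orientation: [2.085, 2.349, 0.001]
ft_force: [-0.2, -0.5, -0.8]
width: 19.2
grasp_force: 30.0
```

```bash
cat > k.py <<'E'
from h import *
import sys
o=sensors.get_obs(); print(o['ee_pos'],o['orientation'],o['qpos'].round(2))
d=grab('top'); C=cloud(d); P=C[120:270].reshape(-1,3)
og=np.array([564.4,-147.4]); a=np.array([.118,-.993]); n=np.array([.993,.118])
L=np.c_[(P[:,:2]-og)@a,(P[:,:2]-og)@n,P[:,2]]
m=(L[:,0]>-230)&(L[:,0]<-8)&(abs(L[:,1])<45)&(L[:,2]>40)&(L[:,2]<135)
Q=L[m]; 
for x0 in range(-230,-8,20):
    q=Q[(Q[:,0]>=x0)&(Q[:,0]<x0+20)]
    if len(q): print(x0+10,len(q),q.mean(0).round(1),q[:,1].min().round(),q[:,1].max().round(),q[:,0].max().round())
E
python3 k.py
```

```text
[533.60389767 144.48918288  84.45978445] [2.08480269e+00 2.34913456e+00 1.03830672e-03] [ 0.24  0.46  1.86 -0.    0.82  0.12]
-220 25 [-220.3    3.4  108.2] 1.0 6.0 -211.0
-200 25 [-200.4    3.3  107.8] 0.0 6.0 -191.0
-180 25 [-180.5    3.4  106.5] 0.0 7.0 -171.0
-160 24 [-160.8    3.3  106.6] 1.0 6.0 -151.0
-140 25 [-140.5    3.2  106.9] 1.0 6.0 -131.0
-120 24 [-120.2    3.3  106.4] 1.0 6.0 -111.0
-100 25 [-100.4    3.2  105.7] 0.0 7.0 -91.0
-80 25 [-80.3   3.1 105.5] 1.0 6.0 -71.0
-60 24 [-60.6   3.1 106.5] 0.0 6.0 -51.0
-40 91 [-37.2   3.2  93.6] -15.0 21.0 -31.0
-20 5 [-29.    4.6 100.7] -0.0 9.0 -28.0
```

The hook is straight on the gallery axis at lateral +3, and the blade is at depth -28 with its bottom about 52 high. I go in.

Call:
{"op": "servo_tool", "data": {
  "steps": [
    [[0.0015, -0.013, 0], [0, 0, 0], -1],
    [[0.0035, -0.028, 0], [0, 0, 0], -1],
    [[0.0035, -0.03, 0], [0, 0, 0], -1],
    [[0.0035, -0.03, 0], [0, 0, 0], -1],
    [[0.0035, -0.03, 0], [0, 0, 0], -1],
    [[0.0035, -0.03, 0], [0, 0, 0], -1],
    [[0.0035, -0.03, 0], [0, 0, 0], -1],
    [[0.0037, -0.031, 0], [0, 0, 0], -1]
  ]
}}

```text
t: 4.92
ee_pos: [558.2, -76.1, 83.8]
orientation: [-2.079, -2.354, 0.0]
ft_force: [-0.1, -0.4, -1.7]
width: 19.4
grasp_force: 30.0
```

Call:
{"op": "servo_tool", "data": {
  "steps": [
    [[0, 0, 0], [0, 0, 0], -1],
    [[0, 0, 0], [0, 0, 0], -1],
    [[0, 0, 0], [0, 0, 0], -1],
    [[0, 0, 0], [0, 0, 0], -1],
    [[0, 0, 0], [0, 0, 0], -1],
    [[0, 0, 0], [0, 0, 0], -1],
    [[0, 0, 0], [0, 0, 0], -1],
    [[0, 0, 0], [0, 0, 0], -1]
  ]
}}

```text
t: 5.58
ee_pos: [558.6, -75.0, 83.8]
orientation: [2.081, 2.354, 0.0]
ft_force: [-0.4, 0.6, -2.3]
width: 19.3
grasp_force: 30.0
```

```bash
cat > v.py <<'E'
from h import *
import sys
n=sys.argv[1]; o=sensors.get_obs(); print(o['ee_pos'],o['orientation'],o['ft_force'])
d=grab('top');s=grab('scene')
a=cv2.resize(d['color'][140:220,370:520],(750,400),interpolation=cv2.INTER_CUBIC)
b=cv2.resize(s['color'][200:300,300:485],(370,200),interpolation=cv2.INTER_CUBIC)
p=np.zeros((600,750,3),np.uint8);p[:400]=a;p[400:,:370]=b
cv2.imwrite(f'pics/{n}.png',cv2.convertScaleAbs(p,alpha=1.5))
E
python3 v.py in1
```

```text
[558.63328643 -74.97949992  83.82804863] [2.08080617e+00 2.35367840e+00 2.15772019e-05] [-0.40025794  0.60754773 -2.31481277]
```

View pics/in1.png

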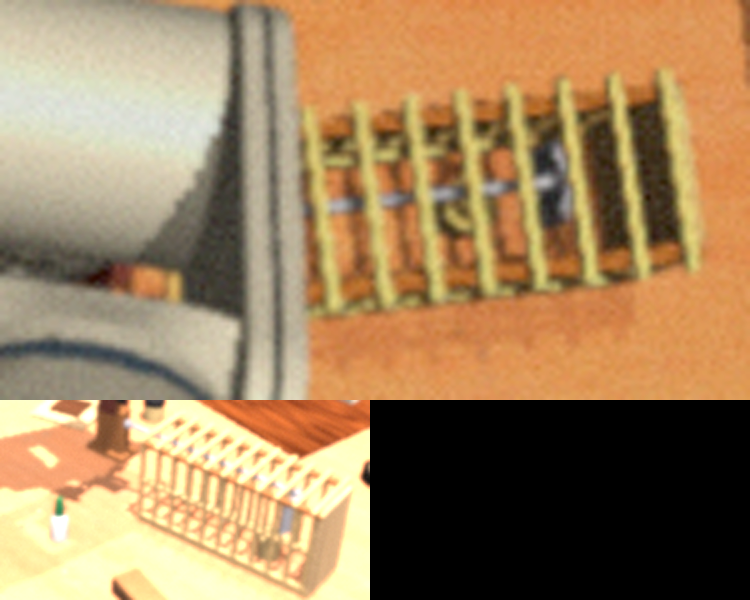

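The shaft runs over the weight (465,215 in the crop) and the blade sits behind it (550,185), well clear. I lower it.

Call:
{"op": "servo_tool", "data": {
  "steps": [
    [[0.0003, -0.003, -0.004], [0, 0, 0], -1],
    [[0, 0, -0.009], [0, 0, 0], -1],
    [[0, 0, -0.01], [0, 0, 0], -1],
    [[0, 0, -0.01], [0, 0, 0], -1],
    [[0, 0, -0.01], [0, 0, 0], -1],
    [[0, 0, -0.006], [0, 0, 0], -1],
    [[0, 0, -0.003], [0, 0, 0], -1],
    [[0, 0, 0], [0, 0, 0], -1]
  ]
}}

```text
t: 6.35
ee_pos: [558.2, -78.4, 30.6]
orientation: [-2.081, -2.352, 0.002]
ft_force: [-0.1, -0.3, -2.0]
width: 19.4
grasp_force: 30.0
```

Call:
{"op": "servo_tool", "data": {
  "steps": [
    [[-0.0006, 0.005, 0], [0, 0, 0], -1],
    [[-0.0006, 0.005, 0], [0, 0, 0], -1],
    [[-0.0007, 0.006, 0], [0, 0, 0], -1],
    [[-0.001, 0.008, 0], [0, 0, 0], -1],
    [[-0.0011, 0.009, 0], [0, 0, 0], -1],
    [[-0.0012, 0.01, 0], [0, 0, 0], -1],
    [[-0.0012, 0.01, 0], [0, 0, 0], -1],
    [[-0.0006, 0.005, 0], [0, 0, 0], -1]
  ]
}}

```text
t: 7.02
ee_pos: [551.6, -18.9, 31.9]
orientation: [-2.08, -2.354, -0.0]
ft_force: [-1.0, -1.4, -0.9]
width: 19.7
grasp_force: 30.0
```

```bash
python3 v.py in2
```

```text
[551.59310561 -18.85491124  31.85069001] [-2.08045595e+00 -2.35365950e+00 -4.97071226e-05] [-0.99839603 -1.38415047 -0.92962493]
```

View pics/in2.png

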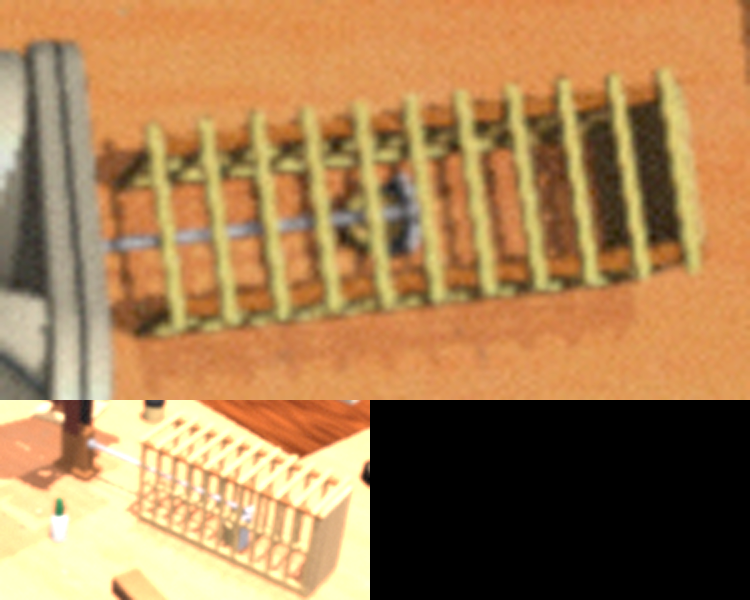

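The weight (360,215 in the crop) stands upright in the V of the blade (405,215). I keep drawing.

Call:
{"op": "servo_tool", "data": {
  "steps": [
    [[-0.0009, 0.008, 0], [0, 0, 0], -1],
    [[-0.0014, 0.012, 0], [0, 0, 0], -1],
    [[-0.0014, 0.012, 0], [0, 0, 0], -1],
    [[-0.0014, 0.012, 0], [0, 0, 0], -1],
    [[-0.0014, 0.012, 0], [0, 0, 0], -1],
    [[-0.0014, 0.012, 0], [0, 0, 0], -1],
    [[-0.0014, 0.012, 0], [0, 0, 0], -1],
    [[-0.0014, 0.012, 0], [0, 0, 0], -1]
  ]
}}

```text
t: 7.78
ee_pos: [541.0, 72.9, 31.8]
orientation: [-2.081, -2.353, 0.0]
ft_force: [0.4, -0.8, -1.1]
width: 19.4
grasp_force: 30.0
```

Call:
{"op": "servo_tool", "data": {
  "steps": [
    [[-0.0014, 0.012, 0], [0, 0, 0], -1],
    [[-0.0014, 0.012, 0], [0, 0, 0], -1],
    [[-0.0014, 0.012, 0], [0, 0, 0], -1],
    [[-0.0014, 0.012, 0], [0, 0, 0], -1],
    [[-0.0014, 0.012, 0], [0, 0, 0], -1],
    [[-0.0014, 0.012, 0], [0, 0, 0], -1],
    [[-0.0014, 0.012, 0], [0, 0, 0], -1],
    [[-0.0009, 0.008, 0], [0, 0, 0], -1]
  ]
}}

```text
t: 8.45
ee_pos: [530.4, 165.0, 31.8]
orientation: [-2.081, -2.353, -0.0]
ft_force: [0.6, -0.1, -1.4]
width: 19.5
grasp_force: 30.0
```

Call:
{"op": "servo_tool", "data": {
  "steps": [
    [[-0.0005, 0.004, 0], [0, 0, 0], -1],
    [[0, 0, 0], [0, 0, 0], -1],
    [[0, 0, 0.005], [0, 0, 0], -1],
    [[0, 0, 0.01], [0, 0, 0], -1],
    [[0, 0, 0.012], [0, 0, 0], -1],
    [[0, 0, 0.015], [0, 0, 0], -1],
    [[0, 0, 0.015], [0, 0, 0], -1],
    [[0, 0, 0.008], [0, 0, 0], -1]
  ]
}}

```text
t: 9.12
ee_pos: [531.4, 167.4, 99.6]
orientation: [2.082, 2.351, 0.004]
ft_force: [1.0, 0.0, -0.7]
width: 20.0
grasp_force: 30.0
```

```bash
python3 - <<'E'
from h import *
o=sensors.get_obs(); print(o['ee_pos'],o['orientation'],o['ft_force'])
d=grab('top');s=grab('scene')
a=cv2.resize(d['color'][120:260,240:440],(700,490),interpolation=cv2.INTER_CUBIC)
p=np.zeros((600,800,3),np.uint8);p[:490,:700]=a
cv2.imwrite('pics/out.png',cv2.convertScaleAbs(p[:490,:700],alpha=1.4))
E
```

```text
[531.36819437 167.37391514  99.64113828] [2.08154165 2.35064567 0.00444246] [ 1.0195925   0.00892305 -0.67304008]
```

View pics/out.png

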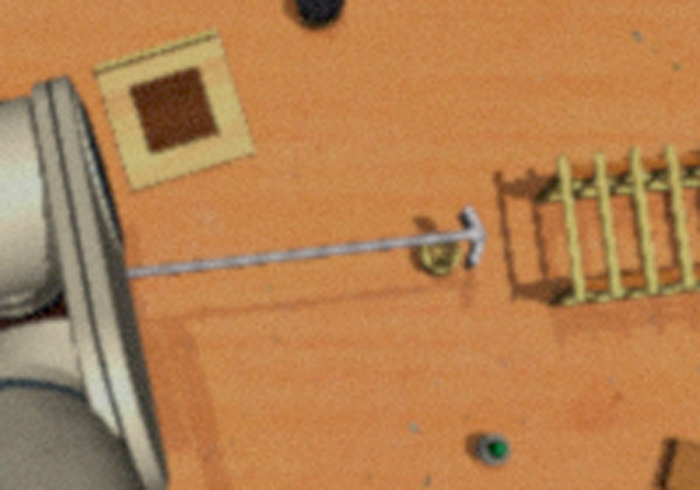

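The weight stands upright outside the mouth at crop (438,255), with the hook raised above it. I put the hook aside on the robot's side.

Call:
{"op": "servo_tool", "data": {
  "steps": [
    [[-0.006, 0.01, 0], [0, 0, 0], -1],
    [[-0.015, 0.015, 0], [0, 0, 0], -1],
    [[-0.02, 0.015, 0], [0, 0, 0], -1],
    [[-0.02, 0.015, 0], [0, 0, 0], -1],
    [[-0.02, 0.015, 0], [0, 0, 0], -1],
    [[-0.015, 0.015, -0.01], [0, 0, 0], -1],
    [[-0.006, 0.006, -0.015], [0, 0, 0], -1],
    [[0, 0, -0.015], [0, 0, 0], -1]
  ]
}}

```text
t: 9.88
ee_pos: [425.6, 259.9, 55.9]
orientation: [-2.079, -2.354, 0.001]
ft_force: [-0.2, 0.1, -2.2]
width: 19.4
grasp_force: 30.0
```

Call:
{"op": "servo_tool", "data": {
  "steps": [
    [[0, 0, -0.012], [0, 0, 0], -1],
    [[0, 0, -0.01], [0, 0, 0], -1],
    [[0, 0, -0.004], [0, 0, 0], -1],
    [[0, 0, -0.002], [0, 0, 0], -1],
    [[0, 0, -0.001], [0, 0, 0], -1],
    [[0, 0, 0], [0, 0, 0], -1],
    [[0, 0, 0], [0, 0, 0], -1],
    [[0, 0, 0], [0, 0, 0], -1]
  ]
}}

```text
t: 10.55
ee_pos: [428.0, 258.6, 29.0]
orientation: [-2.082, -2.352, -0.0]
ft_force: [-4.1, -1.9, 15.5]
width: 19.4
grasp_force: 30.0
```

Call:
{"op": "servo_tool", "data": {
  "steps": [
    [[0, 0, 0.001], [0, 0, 0], -1],
    [[0, 0, 0], [0, 0, 0], 1],
    [[0, 0, 0], [0, 0, 0], 1],
    [[0, 0, 0], [0, 0, 0], 1],
    [[0, 0, 0], [0, 0, 0], 1],
    [[0, 0, 0], [0, 0, 0], 1],
    [[0, 0, 0], [0, 0, 0], 1],
    [[0, 0, 0], [0, 0, 0], 1]
  ]
}}

```text
t: 11.22
ee_pos: [428.0, 258.5, 28.7]
orientation: [-2.082, -2.353, 0.0]
ft_force: [-0.2, -0.4, -0.1]
width: 62.8
grasp_force: 0.0
```

Call:
{"op": "servo_tool", "data": {
  "steps": [
    [[0, 0, 0], [0, 0, 0], 1],
    [[0, 0, 0.01], [0, 0, 0], 1],
    [[0, 0, 0.02], [0, 0, 0], 1],
    [[0, 0, 0.03], [0, 0, 0], 1],
    [[0, 0, 0.03], [0, 0, 0], 1],
    [[0, 0, 0.03], [0, 0, 0], 1],
    [[0, 0, 0.01], [0, 0, 0], 1],
    [[0, 0, 0], [0, 0, 0], 1]
  ]
}}

```text
t: 11.88
ee_pos: [429.8, 259.5, 162.0]
orientation: [2.08, 2.351, 0.009]
ft_force: [0.7, -0.1, -0.3]
width: 88.1
grasp_force: 0.0
```

```bash
cat > w.py <<'E'
from h import *
o=sensors.get_obs(); print(o['ee_pos'],o['orientation'],o['width'])
d=grab('top'); C=cloud(d)
P=C[170:215,345:385].reshape(-1,3)
for lo,hi in((20,35),(36,50)):
    Q=P[(P[:,2]>lo)&(P[:,2]<hi)]; print(len(Q),Q.mean(0),cv2.minEnclosingCircle(Q[:,:2].astype(np.float32)))
print(P[:,2].max())
E
python3 w.py
```

```text
[429.83306785 259.53486396 162.01332934] [2.08039662 2.35135068 0.00925247] 88.14012764934951
68 [559.26300646 -74.19688816  27.99328857] ((560.4755249023438, -75.3076400756836), 13.701799392700195)
37 [560.18892676 -74.82950552  42.2284886 ] ((560.4649658203125, -74.2013931274414), 8.240899085998535)
1238.7096844841155
```

Call:
{"op": "servo_tool", "data": {
  "steps": [
    [[0.0145, -0.037, 0], [0, 0, 0], 1],
    [[0.0145, -0.037, 0], [0, 0, 0], 1],
    [[0.0145, -0.037, 0], [0, 0, 0], 1],
    [[0.0145, -0.037, 0], [0, 0, 0], 1],
    [[0.0145, -0.037, 0], [0, 0, 0], 1],
    [[0.0145, -0.037, 0], [0, 0, 0], 1],
    [[0.0145, -0.037, 0], [0, 0, 0], 1],
    [[0.0145, -0.037, 0], [0, 0, 0], 1]
  ]
}}

```text
t: 12.6
ee_pos: [542.9, -39.4, 156.6]
orientation: [-2.08, -2.35, 0.003]
ft_force: [0.5, 0.7, 0.5]
width: 87.9
grasp_force: 0.0
```

Call:
{"op": "servo_tool", "data": {
  "steps": [
    [[0.0145, -0.037, 0], [0, 0, 0], 1],
    [[0, 0, -0.03], [0, 0, 0], 1],
    [[0, 0, -0.03], [0, 0, 0], 1],
    [[0, 0, -0.02], [0, 0, 0], 1],
    [[0, 0, -0.01], [0, 0, 0], 1],
    [[0, 0, 0], [0, 0, 0], 1],
    [[0, 0, 0], [0, 0, 0], 1],
    [[0, 0, 0], [0, 0, 0], 1]
  ]
}}

```text
t: 13.27
ee_pos: [559.1, -74.4, 69.4]
orientation: [2.081, 2.353, 0.001]
ft_force: [-0.2, -0.3, 0.7]
width: 87.8
grasp_force: 0.0
```

```bash
python3 -c "
from h import *
print(sensors.get_obs())"
```

```text
{'t': 13.2667, 'qpos': array([-1.53351996e-01,  4.96927203e-01,  1.84135159e+00,  3.63837742e-05,
        8.02411758e-01, -2.75796375e-01]), 'qvel': array([ 3.32861387e-03, -1.84329626e-02, -7.21498059e-03,  9.04910758e-04,
       -5.48130523e-04,  5.41116876e-06]), 'joint_torque': array([-1.09255237e-01, -5.06173968e+01, -1.98878896e+01,  4.29480057e-02,
        5.94570860e-02, -6.98563090e-04]), 'ee_pos': array([559.11125929, -74.36887157,  69.39785199]), 'orientation': array([2.08089918e+00, 2.35261182e+00, 8.00052823e-04]), 'ft_force': array([-0.20613702, -0.33982115,  0.68077231]), 'moment': array([-0.05939481,  0.0574158 , -0.00919887]), 'grasp_force': 0.0, 'width': 87.80251354988722}
```

Down to z of about 6, then close.

Call:
{"op": "servo_tool", "data": {
  "steps": [
    [[0.001, 0, -0.015], [0, 0, 0], 1],
    [[0, 0, -0.02], [0, 0, 0], 1],
    [[0, 0, -0.015], [0, 0, 0], 1],
    [[0, 0, -0.009], [0, 0, 0], 1],
    [[0, 0, -0.003], [0, 0, 0], 1],
    [[0, 0, 0], [0, 0, 0], 1],
    [[0, 0, 0], [0, 0, 0], 1],
    [[0, 0, 0], [0, 0, 0], -1]
  ]
}}

```text
t: 13.93
ee_pos: [560.4, -74.6, 7.9]
orientation: [2.081, 2.352, 0.002]
ft_force: [-0.2, 0.1, -0.1]
width: 84.0
grasp_force: 0.0
```

Call:
{"op": "servo_tool", "data": {
  "steps": [
    [[0, 0, 0], [0, 0, 0], -1],
    [[0, 0, 0], [0, 0, 0], -1],
    [[0, 0, 0], [0, 0, 0], -1],
    [[0, 0, 0], [0, 0, 0], -1],
    [[0, 0, 0], [0, 0, 0], -1],
    [[0, 0, 0], [0, 0, 0], -1],
    [[0, 0, 0], [0, 0, 0], -1],
    [[0, 0, 0], [0, 0, 0], -1]
  ]
}}

```text
t: 14.6
ee_pos: [559.5, -74.5, 6.8]
orientation: [-2.082, -2.353, 0.0]
ft_force: [-0.7, 0.7, -0.5]
width: 31.6
grasp_force: 0.0
```

Call:
{"op": "servo_tool", "data": {
  "steps": [
    [[0, 0, 0], [0, 0, 0], -1],
    [[0, 0, 0], [0, 0, 0], -1],
    [[0, 0, 0], [0, 0, 0], -1],
    [[0, 0, 0], [0, 0, 0], -1],
    [[0, 0, 0], [0, 0, 0], -1],
    [[0, 0, 0], [0, 0, 0], -1],
    [[0, 0, 0], [0, 0, 0], -1],
    [[0, 0, 0], [0, 0, 0], -1]
  ]
}}

```text
t: 15.27
ee_pos: [559.8, -74.6, 7.0]
orientation: [2.081, 2.352, 0.001]
ft_force: [-0.1, 1.2, 4.4]
width: 0.5
grasp_force: 2.1
```

The fingers closed on nothing, so I look.

```bash
python3 - <<'E'
from h import *
d=grab('top');s=grab('scene')
a=cv2.resize(d['color'][150:250,300:430],(390,300),interpolation=cv2.INTER_CUBIC)
b=cv2.resize(s['color'][170:290,280:440],(800,600),interpolation=cv2.INTER_CUBIC)
b[:240,400:]=cv2.resize(d['color'][140:260,280:480],(400,240),interpolation=cv2.INTER_CUBIC)
cv2.imwrite('pics/miss.png',cv2.convertScaleAbs(b,alpha=1.3))
E
```

```text
(no output)
```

View pics/miss.png

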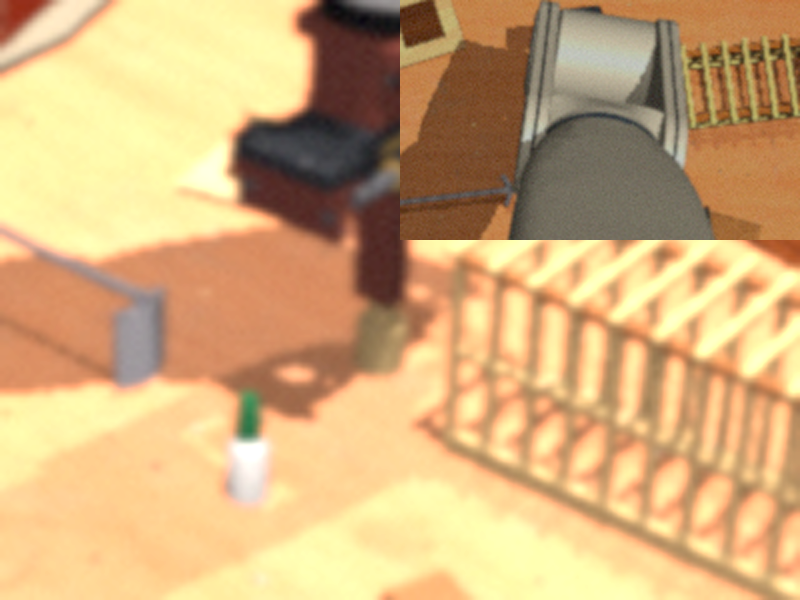

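The weight still stands at crop (382,340), in front of the closed fingers, so it was squeezed out. I measure it with the scene camera's depth.

```bash
python3 - <<'E'
from h import *
d=pickle.load(open('scene.pkl','rb')); C=cloud(d)
for v in range(228,246,2):
    print(v,[tuple(C[v,u].round(0).astype(int).tolist()) for u in range(350,364,2)])
print('bottle',[C[v,329].round(0) for v in (258,262,266)])
o=sensors.get_obs();print(o['ee_pos'])
E
```

```text
228 [(549, -65, 46), (549, -71, 49), (553, -75, 49), (550, -84, 55), (557, -85, 52), (567, -83, 47), (625, -39, 2)]
230 [(589, -27, 5), (599, -25, -1), (552, -76, 44), (551, -84, 48), (558, -85, 46), (613, -42, 2), (617, -47, 2)]
232 [(589, -27, -2), (557, -65, 30), (552, -76, 38), (554, -82, 40), (569, -75, 30), (605, -50, 3), (610, -53, 2)]
234 [(580, -36, 0), (551, -70, 29), (554, -74, 30), (557, -79, 31), (562, -82, 30), (565, -86, 31), (601, -61, 2)]
236 [(571, -44, 1), (545, -76, 28), (548, -81, 29), (553, -83, 28), (555, -89, 30), (564, -88, 26), (596, -66, 1)]
238 [(563, -52, 2), (548, -74, 20), (548, -81, 23), (550, -86, 25), (553, -90, 25), (566, -86, 17), (589, -73, 0)]
240 [(559, -57, 0), (548, -74, 13), (551, -79, 14), (552, -85, 17), (559, -85, 14), (566, -86, 11), (584, -78, -1)]
242 [(550, -65, 2), (547, -75, 8), (546, -83, 12), (553, -84, 10), (553, -91, 13), (569, -84, 2), (573, -87, 2)]
244 [(545, -70, -1), (548, -74, 0), (549, -81, 4), (552, -86, 5), (556, -89, 4), (565, -88, 0), (568, -93, 1)]
bottle [array([ 424., -115.,   38.]), array([ 422., -118.,   28.]), array([ 420., -120.,   18.])]
[559.82889139 -74.57535746   7.03346399]
```

Call:
{"op": "servo_tool", "data": {
  "steps": [
    [[0, 0, 0], [0, 0, 0], -1],
    [[0, 0, 0], [0, 0, 0], -1],
    [[0, 0, 0], [0, 0, 0], -1],
    [[0, 0, 0], [0, 0, 0], -1],
    [[0, 0, 0], [0, 0, 0], -1],
    [[0, 0, 0], [0, 0, 0], -1],
    [[0, 0, 0], [0, 0, 0], -1],
    [[0, 0, 0], [0, 0, 0], -1]
  ]
}}

```text
t: 16.03
ee_pos: [559.8, -74.6, 7.0]
orientation: [2.081, 2.352, 0.0]
ft_force: [0.2, 0.1, 5.6]
width: 0.7
grasp_force: 2.7
```

```bash
python3 - <<'E'
from h import *
o=sensors.get_obs();print(o['ee_pos'],o['width'],o['grasp_force'],o['ft_force'],o['moment'])
C=0
for i in range(4): C=C+cloud(grab('scene'))/4
for v in range(214,246,2):
    print(v,[tuple(C[v,u].round(0).astype(int).tolist()) for u in range(346,364,2)])
E
```

```text
[559.80738972 -74.55981836   7.00490007] 0.6788775013960259 2.665683393479412 [0.16683854 0.10500313 5.58991806] [-0.10438137 -0.0588715  -0.02390256]
214 [(483, -112, 136), (484, -117, 138), (544, -67, 92), (544, -74, 95), (547, -79, 96), (547, -85, 99), (554, -86, 96), (562, -85, 93), (682, 14, 1)]
216 [(483, -111, 131), (486, -116, 131), (546, -65, 84), (547, -72, 87), (547, -79, 90), (547, -86, 93), (554, -86, 91), (563, -85, 87), (673, 6, 1)]
218 [(482, -113, 126), (486, -115, 125), (545, -66, 79), (548, -71, 80), (546, -80, 85), (547, -86, 87), (555, -86, 84), (564, -84, 80), (664, -2, 2)]
220 [(624, 23, 0), (627, 18, 1), (548, -64, 71), (549, -70, 73), (549, -77, 76), (549, -84, 80), (556, -85, 77), (565, -84, 73), (658, -8, 0)]
222 [(615, 15, 1), (620, 11, 0), (548, -65, 65), (549, -70, 67), (549, -77, 70), (551, -82, 72), (556, -85, 71), (566, -83, 66), (649, -16, 1)]
224 [(607, 7, 1), (613, 4, 0), (547, -65, 60), (551, -69, 60), (551, -76, 63), (551, -83, 66), (557, -85, 64), (564, -85, 62), (642, -23, 0)]
226 [(600, 0, 1), (605, -4, 1), (547, -65, 53), (548, -72, 56), (550
[... 681 characters left out ...]
, (568, -40, 0), (572, -44, 1), (547, -74, 26), (547, -82, 30), (552, -84, 29), (556, -87, 29), (564, -87, 25), (596, -66, 0)]
238 [(557, -44, 1), (561, -46, 0), (566, -50, 0), (545, -76, 22), (548, -81, 23), (552, -84, 23), (556, -88, 23), (564, -88, 19), (589, -72, 0)]
240 [(551, -49, 0), (555, -53, 0), (558, -57, 1), (546, -75, 15), (548, -81, 17), (551, -86, 18), (557, -87, 15), (566, -86, 11), (584, -78, -1)]
242 [(544, -56, 0), (546, -61, 2), (551, -64, 1), (545, -77, 10), (550, -80, 9), (551, -86, 11), (556, -89, 10), (566, -87, 5), (575, -86, 1)]
244 [(536, -64, 1), (540, -68, 1), (545, -70, 0), (547, -76, 2), (549, -81, 4), (552, -85, 4), (556, -88, 4), (564, -89, 1), (569, -92, 0)]
```

Call:
{"op": "servo_tool", "data": {
  "steps": [
    [[0, 0, 0.01], [0, 0, 0], -1],
    [[0, 0, 0.02], [0, 0, 0], 1],
    [[0, 0, 0.02], [0, 0, 0], 1],
    [[0, 0, 0.02], [0, 0, 0], 1],
    [[0, 0, 0], [0, 0, 0], 1],
    [[0, 0, 0], [0, 0, 0], 1],
    [[0, 0, 0], [0, 0, 0], 1],
    [[0, 0, 0], [0, 0, 0], 1]
  ]
}}

```text
t: 16.9
ee_pos: [558.5, -74.4, 75.7]
orientation: [-2.081, -2.351, 0.002]
ft_force: [-0.4, -0.1, -0.8]
width: 43.8
grasp_force: 0.0
```

Call:
{"op": "servo_tool", "data": {
  "steps": [
    [[0, 0, 0], [0, 0, 0], 1],
    [[0, 0, 0], [0, 0, 0], 1],
    [[0, 0, 0], [0, 0, 0], 1],
    [[0, 0, 0], [0, 0, 0], 1],
    [[0, 0, 0], [0, 0, 0], 1],
    [[0, 0, 0], [0, 0, 0], 1],
    [[0, 0, 0], [0, 0, 0], 1],
    [[0, 0, 0], [0, 0, 0], 1]
  ]
}}

```text
t: 17.57
ee_pos: [559.5, -74.5, 76.8]
orientation: [2.082, 2.353, 0.0]
ft_force: [-1.1, -0.8, 0.4]
width: 87.9
grasp_force: 0.0
```

```bash
cat > t.py <<'E'
from h import *
o=sensors.get_obs();print(o['ee_pos'],o['width'],o['qpos'].round(3))
d=grab('scene'); C=cloud(d)
P=C[100:260,300:400].reshape(-1,3)
c=o['ee_pos'][:2]; dd=P[:,:2]-c; m=(abs(dd[:,0])<70)&(abs(dd[:,1])<16)&(P[:,2]>-5)&(P[:,2]<250)
Q=P[m]; 
for lo,hi in((-70,-35),(-20,20),(35,70)):
    q=Q[(Q[:,0]-c[0]>lo)&(Q[:,0]-c[0]<hi)&(Q[:,2]>6)]; print(lo,len(q),np.sort(q[:,2])[:8].round(0), np.histogram(q[:,2],bins=np.arange(0,200,10))[0])
B=P[(np.hypot(dd[:,0],dd[:,1])<100)&(abs(dd[:,0])>65)&(P[:,2]>20)&(P[:,2]<300)];print('body',np.sort(B[:,2])[:10].round(0))
W=P[(P[:,2]>10)&(P[:,2]<30)&(np.hypot(dd[:,0],dd[:,1])<30)]; print('w',len(W),W.mean(0))
cv2.imwrite('pics/t.png',cv2.resize(d['color'][140:270,290:430],(700,600)))
E
python3 t.py
```

```text
[559.54745885 -74.52440383  76.818381  ] 87.92615287536609 [-0.154  0.486  1.837  0.     0.819 -0.276]
-70 301 [112. 114. 115. 116. 116. 117. 117. 117.] [ 0  0  0  0  0  0  0  0  0  0  0 15 32 26 28 27 26 23  1]
-20 133 [6. 7. 7. 7. 8. 8. 8. 9.] [10 33 48 20 18  0  0  0  0  0  0  0  0  0  0  0  0  0  0]
35 344 [113. 114. 114. 114. 115. 116. 116. 116.] [ 0  0  0  0  0  0  0  0  0  0  0 17 26 30 29 30 30 32 16]
body [193. 193. 193. 194. 194. 194. 194. 194. 195. 195.]
w 82 [553.65126363 -80.36159175  21.70556769]
```

View pics/t.png

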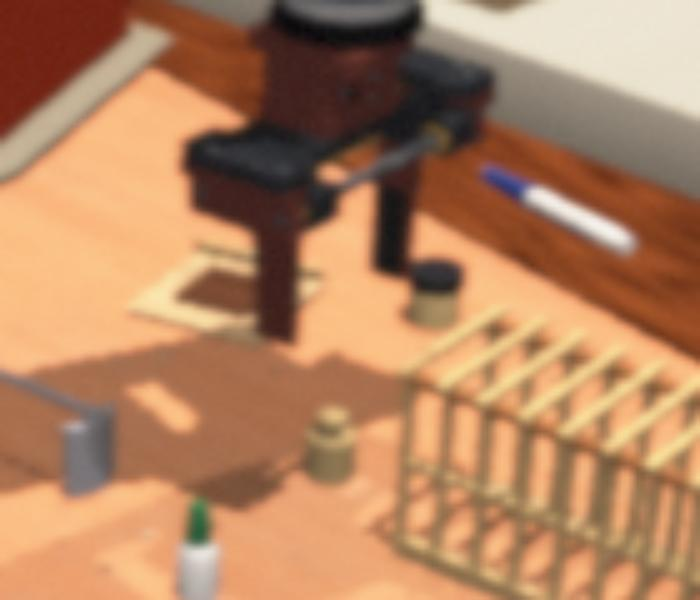

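The picture shows the open fingertips (275,335 and 395,270) far above the weight (330,445), which is untouched and upright. Depth puts the tips at z≈113 while the state says 77, so the reported z is about 37 too low. I descend by what the camera shows.

Call:
{"op": "servo_tool", "data": {
  "steps": [
    [[0, 0, -0.015], [0, 0, 0], 1],
    [[0, 0, -0.02], [0, 0, 0], 1],
    [[0, 0, -0.02], [0, 0, 0], 1],
    [[0, 0, -0.015], [0, 0, 0], 1],
    [[0, 0, -0.01], [0, 0, 0], 1],
    [[0, 0, 0], [0, 0, 0], 1],
    [[0, 0, 0], [0, 0, 0], 1],
    [[0, 0, 0], [0, 0, 0], 1]
  ]
}}

```text
t: 18.28
ee_pos: [560.2, -74.6, -2.5]
orientation: [2.081, 2.352, 0.001]
ft_force: [0.2, 0.3, 0.5]
width: 88.1
grasp_force: 0.0
```

```bash
python3 t.py
```

```text
[560.1964401  -74.61736077  -2.47344241] 88.10042276662935 [-0.153  0.616  1.858  0.     0.666 -0.276]
-70 516 [36. 36. 36. 36. 37. 37. 38. 38.] [ 0  0  0 11 25 28 24 18 21 17  0  0  0  0  6 78 41 40 39]
-20 142 [ 7.  7.  9.  9.  9. 10. 10. 10.] [ 8 30 47 23 20  0  0  0  0  0  0  0  0  0  0  0  4  7  1]
35 314 [33. 36. 36. 36. 37. 37. 37. 37.] [ 0  0  0 15 25 20 24 29 27 26 16 17 16 31 12 56  0  0  0]
body [113. 114. 114. 115. 115. 115. 115. 115. 116. 116.]
w 78 [553.88009491 -81.39434568  21.44583242]
```

Call:
{"op": "servo_tool", "data": {
  "steps": [
    [[0, 0, -0.008], [0, 0, 0], 1],
    [[0, 0, -0.008], [0, 0, 0], 1],
    [[0, 0, -0.006], [0, 0, 0], 1],
    [[0, 0, -0.004], [0, 0, 0], 1],
    [[0, 0, 0], [0, 0, 0], -1],
    [[0, 0, 0], [0, 0, 0], -1],
    [[0, 0, 0], [0, 0, 0], -1],
    [[0, 0, 0], [0, 0, 0], -1]
  ]
}}

```text
t: 19.0
ee_pos: [559.7, -74.6, -29.0]
orientation: [2.082, 2.353, 0.0]
ft_force: [0.2, 0.8, 0.4]
width: 64.7
grasp_force: 0.0
```

Call:
{"op": "servo_tool", "data": {
  "steps": [
    [[0, 0, 0], [0, 0, 0], -1],
    [[0, 0, 0], [0, 0, 0], -1],
    [[0, 0, 0], [0, 0, 0], -1],
    [[0, 0, 0], [0, 0, 0], -1],
    [[0, 0, 0], [0, 0, 0], -1],
    [[0, 0, 0], [0, 0, 0], -1],
    [[0, 0, 0], [0, 0, 0], -1],
    [[0, 0, 0], [0, 0, 0], -1]
  ]
}}

```text
t: 19.67
ee_pos: [559.7, -74.6, -29.1]
orientation: [2.082, 2.353, 0.0]
ft_force: [0.0, -0.6, 0.7]
width: 25.7
grasp_force: 30.0
```

Call:
{"op": "servo_tool", "data": {
  "steps": [
    [[0, 0, 0.01], [0, 0, 0], -1],
    [[0, 0, 0.02], [0, 0, 0], -1],
    [[0, 0, 0.02], [0, 0, 0], -1],
    [[0.002, 0.004, 0.01], [0, 0, -7], -1],
    [[0.01, 0.018, 0], [0, 0, -7], -1],
    [[0.01, 0.018, 0], [0, 0, -7], -1],
    [[0.01, 0.018, 0], [0, 0, -7], -1],
    [[0.01, 0.018, 0], [0, 0, -7], -1]
  ]
}}

```text
t: 20.33
ee_pos: [601.8, 2.2, 31.6]
orientation: [2.698, 1.609, 0.0]
ft_force: [0.7, -0.5, -1.6]
width: 25.6
grasp_force: 30.0
```

Call:
{"op": "servo_tool", "data": {
  "steps": [
    [[0.01, 0.018, 0], [0, 0, -7], -1],
    [[0.01, 0.018, 0], [0, 0, -7], -1],
    [[0.01, 0.018, 0], [0, 0, -7], -1],
    [[0.01, 0.018, 0], [0, 0, -7], -1],
    [[0.01, 0.018, 0], [0, 0, -7], -1],
    [[0.01, 0.018, 0], [0, 0, -7], -1],
    [[0, 0, 0], [0, 0, -2], -1],
    [[0, 0, 0], [0, 0, 0], -1]
  ]
}}

```text
t: 21.0
ee_pos: [661.7, 110.6, 31.1]
orientation: [3.103, 0.492, 0.0]
ft_force: [1.2, 0.6, -1.9]
width: 25.3
grasp_force: 30.0
```

```bash
cat > s.py <<'E'
from h import *
o=sensors.get_obs();print(o['ee_pos'],o['orientation'],o['width'],o['grasp_force'],o['qpos'].round(2))
d=grab('scene'); C=cloud(d); P=C[130:260,270:420].reshape(-1,3)
c=o['ee_pos'][:2]; r=np.hypot(*(P[:,:2]-c).T)
Q=P[(r<45)&(P[:,2]>17)&(P[:,2]<200)]; print(np.sort(Q[:,2])[:12].round(0),len(Q))
for lo in range(10,120,10):
    q=Q[(Q[:,2]>lo)&(Q[:,2]<=lo+10)]
    if len(q): print(lo,len(q),q.mean(0).round(0),q.min(0).round(0)[:2],q.max(0).round(0)[:2])
E
python3 s.py
```

```text
[661.66016123 110.63472353  31.13306964] [3.10281413e+00 4.92020975e-01 1.01067129e-04] 25.251022313126665 29.973866212530993 [ 0.15  0.68  1.6  -0.    0.86  1.4 ]
[17. 17. 17. 18. 19. 61. 61. 61. 63. 63. 63. 64.] 830
10 5 [694. 134.  18.] [691. 125.] [700. 142.]
60 21 [650. 106.  66.] [644.  94.] [659. 125.]
70 51 [654. 104.  75.] [642.  87.] [678. 129.]
80 58 [654. 107.  85.] [640.  87.] [677. 130.]
90 53 [655. 109.  94.] [642.  85.] [675. 130.]
100 49 [655. 109. 105.] [642.  85.] [678. 130.]
110 40 [654. 106. 115.] [641.  83.] [678. 133.]
```

Call:
{"op": "servo_tool", "data": {
  "steps": [
    [[0.0005, -0.002, -0.012], [0, 0, 0], -1],
    [[0, 0, -0.014], [0, 0, 0], -1],
    [[0, 0, -0.012], [0, 0, 0], -1],
    [[0, 0, -0.006], [0, 0, 0], -1],
    [[0, 0, -0.003], [0, 0, 0], -1],
    [[0, 0, 0], [0, 0, 0], -1],
    [[0, 0, 0], [0, 0, 0], -1],
    [[0, 0, 0], [0, 0, 0], -1]
  ]
}}

```text
t: 21.72
ee_pos: [662.5, 107.5, -15.8]
orientation: [3.103, 0.491, 0.001]
ft_force: [-0.0, 0.1, -1.3]
width: 25.2
grasp_force: 30.0
```

Call:
{"op": "servo_tool", "data": {
  "steps": [
    [[0, 0, -0.001], [0, 0, 0], -1],
    [[0, 0, -0.0005], [0, 0, 0], -1],
    [[0, 0, 0], [0, 0, 0], -1],
    [[0, 0, 0], [0, 0, 0], -1],
    [[0, 0, 0], [0, 0, 0], -1],
    [[0, 0, 0], [0, 0, 0], -1],
    [[0, 0, 0], [0, 0, 0], -1],
    [[0, 0, 0], [0, 0, 0], -1]
  ]
}}

```text
t: 22.38
ee_pos: [662.1, 107.5, -17.7]
orientation: [-3.103, -0.491, -0.0]
ft_force: [0.1, -0.4, -0.2]
width: 25.2
grasp_force: 30.0
```

```bash
python3 s.py
```

```text
[662.05083519 107.49938211 -17.67247746] [-3.10291972e+00 -4.91262402e-01 -1.55249434e-04] 25.210464190537678 29.97325858043041 [0.14 0.75 1.61 0.   0.79 1.4 ]
[17. 17. 18. 19. 19. 19. 20. 20. 20. 20. 21. 21.] 1128
10 9 [651. 100.  19.] [644.  91.] [656. 115.]
20 46 [653. 103.  25.] [642.  83.] [678. 124.]
30 50 [655. 102.  35.] [643.  82.] [675. 125.]
40 51 [654. 106.  45.] [641.  84.] [671. 124.]
50 51 [656. 106.  55.] [643.  82.] [678. 130.]
60 39 [656. 103.  65.] [643.  79.] [674. 130.]
70 41 [655. 107.  75.] [638.  79.] [676. 129.]
80 37 [653. 108.  85.] [642.  76.] [676. 135.]
90 18 [652. 100.  94.] [642.  66.] [667. 124.]
100 46 [647.  98. 106.] [621.  65.] [687. 128.]
110 78 [640.  96. 115.] [618.  65.] [687. 128.]
```

Down another mm or two until contact, then release.

Call:
{"op": "servo_tool", "data": {
  "steps": [
    [[0, 0.001, -0.001], [0, 0, 0], -1],
    [[0, 0, -0.0005], [0, 0, 0], -1],
    [[0, 0, 0], [0, 0, 0], -1],
    [[0, 0, 0], [0, 0, 0], -1],
    [[0, 0, 0], [0, 0, 0], -1],
    [[0, 0, 0], [0, 0, 0], -1],
    [[0, 0, 0], [0, 0, 0], -1],
    [[0, 0, 0], [0, 0, 0], -1]
  ]
}}

```text
t: 23.1
ee_pos: [662.1, 108.6, -19.1]
orientation: [-3.103, -0.491, -0.0]
ft_force: [0.0, 1.1, 1.2]
width: 25.5
grasp_force: 30.0
```

Call:
{"op": "servo_tool", "data": {
  "steps": [
    [[0, 0, 0], [0, 0, 0], 1],
    [[0, 0, 0], [0, 0, 0], 1],
    [[0, 0, 0], [0, 0, 0], 1],
    [[0, 0, 0], [0, 0, 0], 1],
    [[0, 0, 0], [0, 0, 0], 1],
    [[0, 0, 0], [0, 0, 0], 1],
    [[0, 0, 0], [0, 0, 0], 1],
    [[0, 0, 0], [0, 0, 0], 1]
  ]
}}

```text
t: 23.77
ee_pos: [662.0, 108.5, -19.2]
orientation: [-3.103, -0.491, 0.0]
ft_force: [-0.2, -0.2, -0.2]
width: 75.2
grasp_force: 0.0
```

Call:
{"op": "servo_tool", "data": {
  "steps": [
    [[0, 0, 0.005], [0, 0, 0], 1],
    [[0, 0, 0.015], [0, 0, 0], 1],
    [[0, 0, 0.025], [0, 0, 0], 1],
    [[0, 0, 0.03], [0, 0, 0], 1],
    [[0, 0, 0.035], [0, 0, 0], 1],
    [[0, 0, 0.035], [0, 0, 0], 1],
    [[0, 0, 0.035], [0, 0, 0], 1],
    [[0, 0, 0.02], [0, 0, 0], 1]
  ]
}}

```text
t: 24.43
ee_pos: [663.9, 108.8, 187.0]
orientation: [3.103, 0.491, 0.01]
ft_force: [0.3, -0.2, 0.9]
width: 88.0
grasp_force: 0.0
```

Call:
{"op": "servo_tool", "data": {
  "steps": [
    [[-0.03, -0.03, 0], [0, 0, 0], 1],
    [[-0.03, -0.035, 0], [0, 0, 0], 1],
    [[-0.03, -0.035, 0], [0, 0, 0], 1],
    [[-0.03, -0.035, 0], [0, 0, 0], 1],
    [[-0.03, -0.035, 0], [0, 0, 0], 1],
    [[-0.02, -0.02, 0], [0, 0, 0], 1],
    [[0, 0, 0], [0, 0, 0], 1],
    [[0, 0, 0], [0, 0, 0], 1]
  ]
}}

```text
t: 25.1
ee_pos: [503.7, -68.5, 182.3]
orientation: [3.103, 0.487, 0.003]
ft_force: [0.8, 0.1, -0.4]
width: 87.9
grasp_force: 0.0
```

```bash
python3 - <<'E'
from h import *
d=grab('top');s=grab('scene');C=cloud(d)
o=sensors.get_obs();print(o['ee_pos'],o['ft_force'])
P=C[115:185,255:325].reshape(-1,3)
for lo,hi in((30,46),(46,60)):
    Q=P[(P[:,2]>lo)&(P[:,2]<hi)]; print(len(Q),Q.mean(0).round(1),cv2.minEnclosingCircle(Q[:,:2].astype(np.float32)))
def box(u0,u1,v0,v1,z0,z1):
    P=C[v0:v1,u0:u1].reshape(-1,3); P=P[(P[:,2]>z0)&(P[:,2]<z1)]; return len(P),P.mean(0).round(1) if len(P) else 0
print('bottle',box(370,392,236,260,20,80),'block',box(425,465,240,270,12,40),'pot',box(320,345,108,132,20,60))
b=np.zeros((600,800,3),np.uint8); b[:300]=cv2.resize(d['color'][100:280,190:430],(800,300)); b[300:]=cv2.resize(s['color'][150:270,230:430],(800,300))
cv2.imwrite('pics/end.png',cv2.convertScaleAbs(b,alpha=1.3))
E
```

```text
[505.17554927 -67.37830171 181.92235748] [-0.35286679  0.38245404 -0.39891897]
70 [660.6 105.5  38.1] ((693.2135009765625, 70.0302734375), 64.0424575805664)
38 [660.1 108.4  51.3] ((660.5719604492188, 108.85619354248047), 8.126419067382812)
bottle (59, array([ 429.9, -108.7,   42. ])) block (305, array([ 407.2, -268.6,   23. ])) pot (180, array([735.6,   6.9,  36.9]))
```

View pics/end.png

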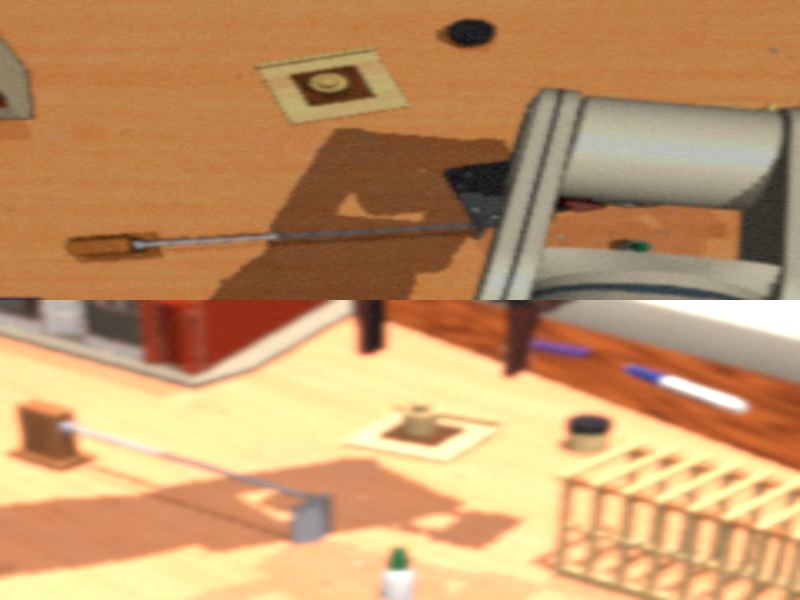

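The weight stands upright in the middle of the dark square (top 325,82). The hook stands aside clear of the gallery, and the bottle and pot are where they were. The block is partly hidden by the arm, which never went near it.

```bash
python3 -c "
from workcell import close_job
print(close_job())"
```

```text
the job is handed in; nothing more can be done
None
```

The weight was drawn out of the gallery upright and now stands about 2 mm off the centre of the dark square; the hook stands aside on the table, and the job was handed in at about 25 s, though the first try at gripping the weight outside the gallery only closed on top of its knob because the reported tool height was about 37 mm too low.

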